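# Scan a laminate sample

### The arm

A 6-joint arm with a two-finger parallel gripper is mounted at the origin on the work surface. World frame = base frame: x ahead of the robot, y to its left, z up, the work surface at z = 0. Lengths are in m, angles in rad, forces in N, time in s.
With the tool pointing down it reaches from about 0.35 to 0.85 m from the base axis. Payload 8.1 kg.
Tool frame: the origin (TCP) lies where the fingers leave the gripper's body, on its centre line; the fingertips stand 73 mm ahead of it and the grasp point (between the pads) lies 54 mm ahead of it; z points along the fingers, y is the line along which they close (so a half turn about z gives the same grasp; the last joint's range is limited). The gripper opens to 85 mm and grips with 20 to 120 N. Pads are 22 mm wide; open, the fingers measure 114 mm over their backs; the gripper's body (76 mm by 85 mm) begins 54 mm behind the grasp point. The pads swing forward as they close: fully open they stand 13 mm farther back than shut.
Start: joints at [-0.085, 0.13, 1.488, -0, 1.523, -0.085], TCP at [0.6, 0, 0.304] pointing down, gripper open.
Joint ranges: [-2.96, 2.96], [-0.89, 2.26], [0.02, 2.5], [-1.34, 4.48], [0, 2.73], [-2.66, 2.66]. Speed limits (rad/s): [2.39, 2.39, 2.79, 3.14, 3.14, 3.14].

### API

Orientations are given as a unit quaternion [w, x, y, z].
In Python, from plant import arm, monitor, cams, order, look_for gives the robot as it stands. Calls block until the motion is done:
- arm.goto(position, orientation): joint-space move of the TCP to a pose.
- arm.line_to(position, attitude=None, v=0.15, guard=None): straight line of the TCP; attitude=None keeps the orientation; v is the mean speed in m/s. With guard (N) it stops when the force on the tool has changed by that much, and returns True; else False.
- arm.set_joints(angles): joint-space move.
- arm.move_gripper(opening): finger opening in m; the grip force is fixed at half the most; returns when the fingers have stopped.
- arm.dwell(seconds).
- arm.solve_ik(position, orientation): joint angles nearest the present ones, or None.
- monitor.state(): the state.
- cams.grab_frame(name): name is "scene" or "side" or "wrist"; returns a dict with "image" (400x640x3 uint8, red, green, blue), "z_map" (400x640 float32, m along the optical axis (not along the pixel's ray), 0 where there is no reading), "fov_y" (degrees; the focal length in pixels is half the picture's height over the tangent of half this angle, whatever the lens; pixels are square), "cx", "cy" (the principal point, pixels), "dist_coeffs" ([k1, k2, p1, p2, k3] as OpenCV has them; the pictures are not rectified), "rvec" (rotation vector, rad) and "tvec" (3), from world to camera coordinates, as OpenCV has them; the wrist camera has in their place "mount" (4x4, takes a point from camera to tool coordinates, whose origin is the TCP and whose axes are the flange's). Camera axes: x right, y down, z forward; pixel columns grow to the right and rows downward; lengths in m; the calibration is good to about 2 mm. A picture is of the moment at which its call begins: read the wrist's pose just before it.
A pose or a line that the arm cannot do raises arm.PlanningError and nothing moves.
- order.hand_in(): hands the job in; it is judged then, once.
Trained networks look in a picture, given as the dict that the camera call returned (one of the last four; its "shot" number tells which), for a name from the list of things; names that differ only in an ending like _2 or _b are one class to them, and where a whole thing is asked for, a point or a joint stands for the part that bears it (a point fixed in the world has none). Each returns a list of dicts, best first, with "conf" (0 to 1); they miss things now and then, are a little off and sometimes report something else, mostly with a low value. They report only what shows in the picture. A call takes as long as a camera call.
- look_for(thing, picture): "box" ([left, top, right, bottom] as shares, 0 to 1, of the picture: columns of its width, rows of its height, round what is visible of it).
The state is a dict: "time": time; "q": joint angles; "joint_velocities": joint speeds; "joint_torque": joint torques, N m; "tool_pos": TCP position; "ee_rot": TCP orientation; "wrist_force": force on the tool from outside, world axes, zero at the start; "ft_torque": the same for the moment, N m; "width": finger opening in m; "grip_force": force on a finger pad.
Only numpy, scipy, OpenCV 4.12 (cv2) and the standard library are available. Lean on these libraries where they do the work, as an engineer would, in place of code of your own. Each camera call takes 0.05 s, during which the arm holds its last target. There are 200 camera calls.

### The job

Make the laminate sample ready to scan: lay it on the scanner's glass without dropping it, long side along the scanner's long front rail, and slide it fully home into the reference corner so that it lies flush against both rails there. Then lower the open lid gently onto its stop, fully closed and without slamming it, and leave the other things on the table where they are.

Things in the scene. Friction and masses are not known exactly. Their poses are not given: they have to be found in the camera images.
- scanner: Compact light grey A5 flatbed scanner, 225 mm deep (its x), 290 wide (its y), 55 high; too heavy to shift. Origin: centre of its underside. Front (buttons) is its -x side, the lid's hinge runs along its back (+x), parallel to y. Its x axis points roughly to the robot's right (world -y), so the open lid stands on the right.
- glass (a point): Centre of the glass surface, 50.5 mm above the table; axes as the scanner's. The glass, 152 mm along x by 216 mm along y, is sunk 4.5 mm into the flat frame (frame top 55 mm above the table); the upright frame edges around it are the rails.
- corner (a point): The reference corner, at glass height: where the long front rail (away from the hinge) meets the short rail at the scanner's +y end, the end farther from the robot base; in the scanner's frame at x -77.5, y +108 mm. From here the glass extends 152 mm along the scanner's +x and 216 mm along its -y. Axes as the scanner's.
- lid (a joint): Angle of the scanner lid in rad: 0 = closed, level on its stop; 1.57 = upright. Starts open, 1.66 to 1.85, leaning slightly back. Hinge friction holds it wherever it is left while steep; below about 0.6 it may sink shut by itself, slowly. Moving it takes 2 to 3 N at the free edge.
- lid_hinge (a point): Middle of the lid's hinge axis, which is parallel to the scanner's y: 58.5 mm above the table, 100 mm along +x from the scanner's centre. The lid is a flat plate 20 mm thick and 286 wide, reaching 212 mm from this axis; closed, it lies 58.5 to 78.5 mm above the table and reaches to the scanner's front.
- lid_edge (a point): Middle of the lid's free (front) edge, on its outer face (the face on top when closed), 212 mm from the hinge axis.
- sample: Brown laminate sample plate, a plain rectangle 130 mm long (its x), 60 wide (its y), 6 thick, about 70 g, flat on the table, decor face already down. Origin: centre of its underside; both ends alike. It slides easily on the glass (friction about 0.25, far less than under a fingertip). On the glass it stands 1.5 mm proud of the frame; the closed lid clears it by 2 mm.
- tile: Bystander, leave alone: white square ceramic tile, 100 x 100 x 9 mm, lying flat. Origin: centre of its underside.
- tape_roll: Bystander, leave alone: roll of brown parcel tape, 110 mm across, 50 mm high, lying flat. Origin: centre of its underside.
- carton: Bystander, leave alone: small closed cardboard box, 120 x 90 x 60 mm. Origin: centre of its underside.
- mug: Bystander, leave alone: white mug, 80 mm across, 95 mm high. Origin: centre of its underside.
- screwdriver: Bystander, leave alone: screwdriver with a black handle, lying flat. Origin: centre of its underside.
- cleaner: Bystander, leave alone: white bottle of glass cleaner, 66 mm across, 190 mm high. Origin: centre of its underside.
- stapler: Bystander, leave alone: black desk stapler, 145 x 36 mm, 50 mm high. Origin: centre of its underside.

How it is judged:
By the outcome, as a careful person would: the job done as asked, in the order asked, and still so for the second after the job is handed in, with the robot touching nothing.
It also fails if it takes over 67 s, if anything falls off the work surface, if the arm or the gripper's body presses on something with over 40 N, if the wrist force passes 120 N, or if a joint passes its speed limit or range.

## Working session

There is one attempt and no reset: what is moved stays moved. The work goes in short steps, each a Python script; the robot and the scene stay as the last script left them, time stands still between calls to the robot, and variables do not carry over. Pictures are saved under pics/ and viewed, at most 10 in all, crops included, and the job is handed in when it is done.

```bash
ls; mkdir -p pics
cat > h.py <<'E'
import numpy as np, cv2
from scipy.spatial.transform import Rotation as R
from plant import arm, monitor, cams, order, look_for
def K(f):
    h,w=f["image"].shape[:2]; F=h/2/np.tan(np.radians(f["fov_y"])/2)
    return np.array([[F,0,f["cx"]],[0,F,f["cy"]],[0,0,1]])
def pose(f,st=None):
    "camera->world R,t"
    if "rvec" in f:
        Rm=cv2.Rodrigues(np.array(f["rvec"],float))[0]; return Rm.T,-Rm.T@np.array(f["tvec"],float).ravel()
    q=st["ee_rot"]; Rt=R.from_quat([q[1],q[2],q[3],q[0]]).as_matrix(); M=np.array(f["mount"])
    return Rt@M[:3,:3],Rt@M[:3,3]+np.array(st["tool_pos"])
def cloud(f,st=None):
    h,w=f["z_map"].shape; u,v=np.meshgrid(np.arange(w),np.arange(h))
    p=cv2.undistortPoints(np.stack([u,v],-1).reshape(-1,1,2).astype(np.float64),K(f),np.array(f["dist_coeffs"],float)).reshape(h,w,2)
    P=np.dstack([p,np.ones((h,w))])*f["z_map"][...,None]
    Rm,t=pose(f,st); W=P@Rm.T+t; W[f["z_map"]<=0]=np.nan; return W
def proj(f,P,st=None):
    Rm,t=pose(f,st); return cv2.projectPoints(np.array(P,float).reshape(-1,1,3),cv2.Rodrigues(Rm.T)[0],-Rm.T@t,K(f),np.array(f["dist_coeffs"],float))[0].reshape(-1,2)
def save(f,n,img=None): cv2.imwrite("pics/"+n,(f["image"] if img is None else img)[...,::-1])
E
python3 - <<'E'
from h import *
fs=[]
for n in ("scene","side","wrist"):
    st=monitor.state(); f=cams.grab_frame(n); fs.append(f); np.save(n+".npy",cloud(f,st)); np.save(n+"_im.npy",f["image"])
    for t in ("scanner","sample","lid","tile","tape_roll","carton","mug","screwdriver","cleaner","stapler"):
        r=look_for(t,f)[:2]; print(n,t,[(np.round(np.array(d["box"])*[640,400,640,400]).astype(int).tolist(),round(d["conf"],2)) for d in r])
    print(pose(f,st)[1])
print(monitor.state()["time"])
cv2.imwrite("pics/a.png",np.vstack([fs[0]["image"]])[...,::-1]);cv2.imwrite("pics/b.png",fs[1]["image"][...,::-1])
E
```

```text
pics
plant.py
scene scanner [([224, 176, 359, 275], 0.66)]
scene sample [([359, 142, 385, 170], 0.79), ([223, 179, 357, 274], 0.49)]
scene lid [([224, 188, 316, 266], 0.61), ([223, 176, 363, 271], 0.27)]
scene tile [([380, 181, 418, 219], 0.63)]
scene tape_roll [([295, 133, 330, 163], 0.81)]
scene carton [([405, 128, 446, 169], 0.57)]
scene mug [([392, 91, 416, 122], 0.68)]
scene screwdriver [([199, 255, 250, 291], 0.73)]
scene cleaner [([225, 286, 254, 330], 0.81)]
scene stapler [([181, 284, 221, 320], 0.89)]
[ 1.07825462 -0.65315308  1.25243747]
side scanner [([283, 202, 414, 285], 0.87)]
side sample [([273, 181, 305, 190], 0.74), ([243, 197, 272, 226], 0.38)]
side lid [([310, 200, 414, 272], 0.81)]
side tile [([326, 177, 359, 200], 0.85)]
side tape_roll [([244, 197, 273, 224], 0.68), ([309, 203, 410, 272], 0.16)]
side carton [([297, 138, 327, 167], 0.57)]
side mug [([250, 133, 272, 163], 0.76)]
side screwdriver [([324, 304, 390, 338], 0.59)]
side cleaner [([401, 267, 437, 327], 0.9), ([273, 180, 306, 193], 0.4)]
side stapler [([355, 324, 406, 365], 0.75)]
[ 0.03530595 -1.04717706  1.0008649 ]
wrist scanner [([102, 145, 367, 400], 0.79)]
wrist sample []
wrist lid [([118, 324, 361, 400], 0.92)]
wrist tile [([335, 1, 435, 34], 0.83)]
wrist tape_roll [([1, 0, 115, 65], 0.91), ([118, 321, 362, 400], 0.43)]
wrist carton []
wrist mug []
wrist screwdriver [([118, 325, 362, 400], 0.23)]
wrist cleaner []
wrist stapler []
[0.60023088 0.0710258  0.3733881 ]
1.65
```

View pics/a.png

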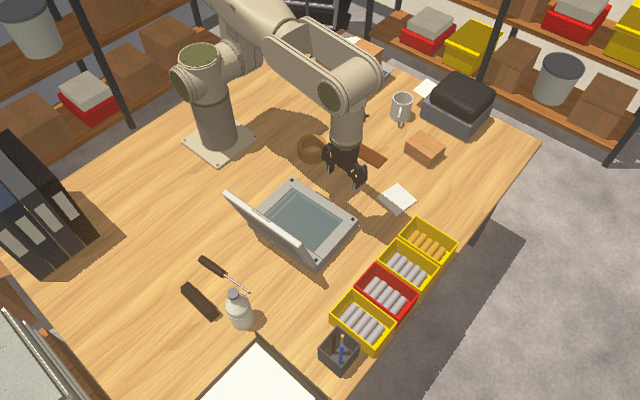

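View pics/b.png

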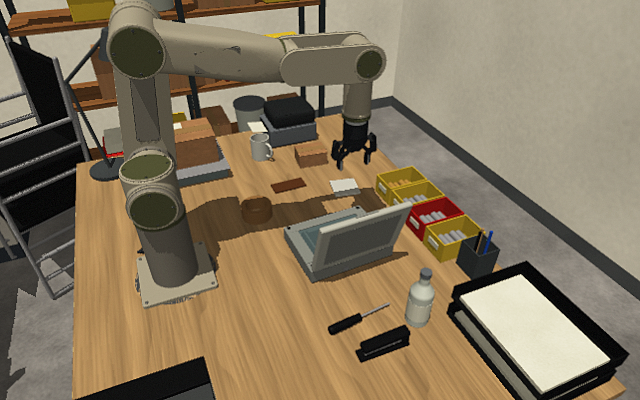

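Run:
```python
from h import *
for n in ("scene","side","wrist"):
    W=np.load(n+".npy"); x,y,z=W[...,0],W[...,1],W[...,2]
    t=(np.abs(z)<.015)&(x>.2)&(x<1)&(abs(y)<.6); print(n,"table z",np.nanmedian(z[t]),np.nanstd(z[t]))
    fr=(z>.045)&(z<.064)&(x>.3)&(x<.9)&(abs(y)<.4)
    print(np.histogram(z[fr],bins=np.arange(.045,.064,.001)))
    # components by color: sample
    im=np.load(n+"_im.npy").astype(int)
    box={"scene":(355,138,390,174),"side":(268,177,310,194)}.get(n)
    if box:
        l,tp,r,b=box; s=np.zeros_like(fr); s[tp:b,l:r]=True
        m=s&(im[...,0]-im[...,2]>30)&(z<.03)
        P=W[m]; print("n",len(P),np.nanmedian(P,0)); 
        print(cv2.minAreaRect(P[:,:2].astype(np.float32)*1000))
    P=W[fr][:,:2].astype(np.float32)
    lab=np.zeros(fr.shape,np.uint8); lab[fr]=1; k,L,S,C=cv2.connectedComponentsWithStats(lab)
    for i in np.argsort(-S[1:,4])[:3]+1: print(S[i],cv2.minAreaRect(W[L==i][:,:2].astype(np.float32)*1000))
```

```text
scene table z 0.0012041803924563999 0.003352381976737819
(array([ 75,  96, 161, 258, 327, 404, 497, 546, 588, 462, 446, 360, 343,
       253, 178, 119,  91,  75,  69]), array([0.045, 0.046, 0.047, 0.048, 0.049, 0.05 , 0.051, 0.052, 0.053,
       0.054, 0.055, 0.056, 0.057, 0.058, 0.059, 0.06 , 0.061, 0.062,
       0.063, 0.064]))
n 1029 [0.50077902 0.32211796 0.00346389]
((495.28753662109375, 325.84698486328125), (119.89584350585938, 195.35740661621094), 35.34663009643555)
[ 256  176  103   93 4297] ((510.3013610839844, -85.1953353881836), (297.20208740234375, 225.47215270996094), 0.8815921545028687)
[300 135  27  22 169] ((335.513671875, 180.22149658203125), (67.41557312011719, 111.16291046142578), 1.7267498970031738)
[400 218  45  22 149] ((843.5408325195312, 106.94197082519531), (90.0151138305664, 111.93287658691406), 89.80990600585938)
side table z -0.00043119173393124655 0.003390661999535061
(array([107, 135, 151, 192, 183, 205, 255, 240, 249, 254, 207, 138,  76,
        61,  52,  54,  58,  57,  62]), array([0.045, 0.046, 0.047, 0.048, 0.049, 0.05 , 0.051, 0.052, 0.053,
       0
[... 640 characters left out ...]
243334046553
(array([ 286,  349,  416, 1937, 8600, 8275, 1736,  942, 4818, 9433, 3930,
        613,  347,  272,  299,  310,  291,  382,  366]), array([0.045, 0.046, 0.047, 0.048, 0.049, 0.05 , 0.051, 0.052, 0.053,
       0.054, 0.055, 0.056, 0.057, 0.058, 0.059, 0.06 , 0.061, 0.062,
       0.063, 0.064]))
[  101   149   263   179 36949] ((510.51043701171875, -86.71663665771484), (290.6253356933594, 224.90142822265625), 2.253420829772949)
[ 459  139  115  149 1871] ((802.2230224609375, -38.267356872558594), (134.77011108398438, 153.3697509765625), 31.02605628967285)
[  20    0   66   58 1706] ((338.4876708984375, 148.11993408203125), (85.65165710449219, 33.29195785522461), 30.074853897094727)
```

The scene view shows the scanner at about (290,222) with its lid open on the right. The sample is at about (370,156), partly behind the gripper, and the tile is at (397,199). The cleaner at (240,310) and the screwdriver at (225,272) are behind the lid, and the side view agrees with this. Next I'll take a wrist picture of the sample and fit the scanner and lid geometry.

Run:
```python
from h import *
q=monitor.state()["ee_rot"]; print("q",np.round(q,4))
arm.goto([0.49,0.24,0.30],q); st=monitor.state(); f=cams.grab_frame("wrist"); W=cloud(f,st); save(f,"c.png")
r=look_for("sample",f); print([(np.array(d["box"])*[640,400,640,400],d["conf"]) for d in r[:2]])
np.save("w2.npy",W); np.save("w2_im.npy",f["image"])
# scanner outline, lid from first wrist/scene/side clouds
W=np.load("wrist.npy"); z=W[...,2]; m=((z>.0525)&(z<.0575)&(W[...,0]>.3)&(W[...,0]<.72)&(W[...,1]>-.21)&(W[...,1]<.08)).astype(np.uint8)
k,L,S,C=cv2.connectedComponentsWithStats(m); i=1+np.argmax(S[1:,4]); P=W[L==i][:,:2]
def edge(ax,sgn,lo,hi,ref):  # extreme of ref axis in bins of other axis
    o=[]; 
    for a in np.arange(lo,hi,.004):
        s=P[(P[:,ax]>=a)&(P[:,ax]<a+.004)]
        if len(s)>3: o.append((a+.002,sgn*np.max(sgn*s[:,1-ax])))
    o=np.array(o)
    for _ in range(4):
        c=np.polyfit(*o.T,1); e=o[:,1]-np.polyval(c,o[:,0]); o=o[abs(e)<max(.0015,2*e.std())]
    return c,len(o),e.std()
print("front edge(y as fn x)",edge(0,1,.39,.63,1))
print("far edge (x as fn y)",edge(1,1,-.17,.0,0)); print("near edge",edge(1,-1,-.17,.0,0))
for n in ("scene","side"):
    V=np.load(n+".npy"); m=(V[...,2]>.1)&(V[...,2]<.29)&(V[...,0]>.34)&(V[...,0]<.7)&(V[...,1]<-.15)&(V[...,1]>-.3)
    Q=V[m]; c=Q.mean(0); u,s,vt=np.linalg.svd(Q-c,full_matrices=False); print(n,"lid",len(Q),c,vt[2],Q[:,2].max(),s/np.sqrt(len(Q)))
V=np.load("scene.npy")
for n,b in dict(screwdriver=(199,255,250,291),cleaner=(225,286,254,330),stapler=(181,284,221,320)).items():
    Q=V[b[1]:b[3],b[0]:b[2]].reshape(-1,3); Q=Q[Q[:,2]>.015]; print(n,np.nanpercentile(Q,[5,50,95],axis=0).round(3).tolist())
```

```text
q [-0.      0.7071  0.7071 -0.    ]
[(array([256.768,  83.08 , 364.992, 137.2  ]), 0.7)]
front edge(y as fn x) (array([0.03819752, 0.00497679]), 60, np.float64(0.0006527887548365007))
far edge (x as fn y) (array([-0.03593487,  0.65215983]), 43, np.float64(0.00036509264904547635))
near edge (array([-0.0400626 ,  0.36243429]), 42, np.float64(0.0004247183020998709))
scene lid 1381 [ 0.53853383 -0.24808973  0.22176789] [ 0.05021464 -0.97646647 -0.20974203] 0.2692581722498968 [0.08664122 0.04995873 0.00565944]
side lid 3152 [ 0.50443563 -0.24805396  0.19527403] [ 0.03294227 -0.97243879 -0.2308194 ] 0.26591118135441405 [0.08338069 0.05134621 0.00394198]
screwdriver [[0.357, -0.43, 0.016], [0.414, -0.386, 0.024], [0.585, -0.373, 0.19]]
cleaner [[0.581, -0.471, 0.024], [0.609, -0.447, 0.123], [0.626, -0.414, 0.191]]
stapler [[0.408, -0.502, 0.028], [0.473, -0.489, 0.049], [0.526, -0.474, 0.056]]
```

View pics/c.png

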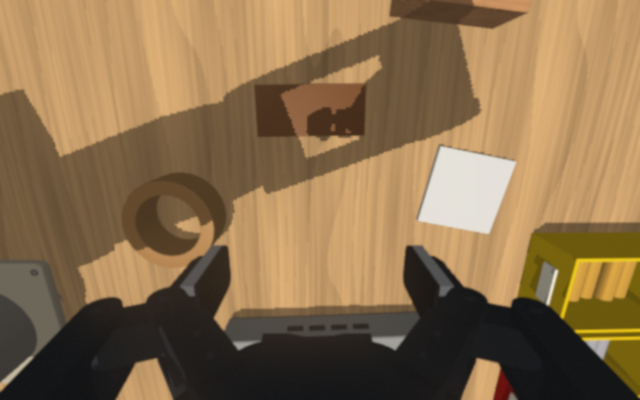

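The wrist view shows the sample with corners at about (255,85), (365,84), (365,136) and (258,137). Its long side runs nearly along world x. I'll segment it by chromaticity and then grasp it.

Run:
```python
from h import *
W=np.load("w2.npy"); im=np.load("w2_im.npy"); 
f=im.astype(float)+1; c=f[...,1]/f[...,0]; s=np.zeros(c.shape,bool); s[70:150,245:378]=1
print("in/out",np.median(c[95:125,262:280]),np.median(c[60:78,262:360]),np.median(c[140:150,262:300]))
t=(np.median(c[95:125,262:280])+np.median(c[60:78,262:360]))/2
m=((c<t)&s).astype(np.uint8); m=cv2.morphologyEx(cv2.morphologyEx(m,cv2.MORPH_OPEN,np.ones((3,3))),cv2.MORPH_CLOSE,np.ones((9,9)))
k,L,S,C=cv2.connectedComponentsWithStats(m); i=1+np.argmax(S[1:,4]); print(S[i])
P=W[L==i]; print(np.nanmedian(P,0), cv2.minAreaRect((P[:,:2]*1000).astype(np.float32)), np.nanpercentile(P[:,2],[10,50,90]))
```

```text
in/out 0.6794871794871795 0.7910447761194029 0.7913043478260869
[ 255   83  111   54 5579]
[0.48348888 0.3117245  0.00545891] ((482.62744140625, 307.4958190917969), (129.38461303710938, 56.07875061035156), 5.199448585510254) [0.00446108 0.00545891 0.00647027]
```

```bash
cat >> h.py <<'E'
def ray(f,st,uv,z):
    p=cv2.undistortPoints(np.array(uv,float).reshape(-1,1,2),K(f),np.array(f["dist_coeffs"],float)).reshape(-1,2)
    Rm,t=pose(f,st); d=np.c_[p,np.ones(len(p))]@Rm.T; return t+d*((z-t[2])/d[:,2])[:,None]
def brown(f,st,z,box,t=.735):
    c=(f["image"][...,1]+1.)/(f["image"][...,0]+1.); s=np.zeros(c.shape,bool); s[box[1]:box[3],box[0]:box[2]]=1
    m=((c<t)&s).astype(np.uint8); m=cv2.morphologyEx(cv2.morphologyEx(m,cv2.MORPH_OPEN,np.ones((3,3))),cv2.MORPH_CLOSE,np.ones((9,9)))
    c,_=cv2.findContours(m,cv2.RETR_EXTERNAL,cv2.CHAIN_APPROX_NONE); c=max(c,key=cv2.contourArea).reshape(-1,2)
    P=ray(f,st,c,z); return P, cv2.minAreaRect((P[:,:2]*1000).astype(np.float32))
E
python3 - <<'E'
from h import *
st=monitor.state(); f=cams.grab_frame("wrist")
P,r=brown(f,st,.006,(245,70,378,150)); print(r)
mu=cv2.moments((P[:,:2]*1000).astype(np.float32).reshape(-1,1,2)); print(mu["m10"]/mu["m00"],mu["m01"]/mu["m00"],mu["m00"],.5*np.degrees(np.arctan2(2*mu["mu11"],mu["mu20"]-mu["mu02"])))
def fit(s,ax):
    o=P[s]; c=np.polyfit(o[:,ax],o[:,1-ax],1); e=o[:,1-ax]-np.polyval(c,o[:,ax]); o=o[abs(e)<.002]; return np.polyfit(o[:,ax],o[:,1-ax],1),len(o)
x0,y0=mu["m10"]/mu["m00"]/1e3,mu["m01"]/mu["m00"]/1e3
for sg in (1,-1):
    print(fit((sg*(P[:,1]-y0)>.022)&(abs(P[:,0]-x0)<.055),0)[0], [np.polyval(fit((sg*(P[:,1]-y0)>.022)&(abs(P[:,0]-x0)<.055),0)[0],x0)])
    print(fit((sg*(P[:,0]-x0)>.055)&(abs(P[:,1]-y0)<.022),1)[0])
print(monitor.state()["time"])
E
```

```text
((483.663818359375, 310.6393737792969), (59.295692443847656, 128.7061004638672), 89.9609603881836)
483.78981303455504 310.53572726491313 7351.264790500049 0.988886224541597
[0.02038439 0.32957275] [np.float64(0.3394345090711161)]
[-0.00313521  0.54833537]
[0.01313059 0.27534929] [np.float64(0.28170173739465476)]
[-0.0074859   0.42224035]
2.8333
```

```bash
cat >> h.py <<'E'
def down(a): 
    q=(R.from_euler('z',a)*R.from_euler('x',np.pi)).as_quat(); return [q[3],q[0],q[1],q[2]]
def S(x,y,z,yaw=.038,c=(.5106,-.0875)):
    "scanner frame -> world"
    ey=np.array([np.cos(yaw),np.sin(yaw)]); ex=np.array([np.sin(yaw),-np.cos(yaw)])
    return [*(np.array(c)+x*ex+y*ey),z]
def info(*k):
    s=monitor.state(); print("t %.2f"%s["time"],"pos",np.round(s["tool_pos"],4),"F",np.round(s["wrist_force"],1),"w %.4f g %.1f"%(s["width"],s["grip_force"]),*k); return s
E
python3 - <<'E'
from h import *
q=down(.014); arm.move_gripper(.070); info()
arm.goto([.484,.3107,.10],q); info()
hit=arm.line_to([.484,.3107,.056],v=.03,guard=3); s=info("hit",hit)
z=s["tool_pos"][2]
if hit and z<.075:
    arm.line_to([.484,.3107,z+.0045],v=.03); arm.move_gripper(.0); info()
    arm.line_to([.484,.3107,z+.03],v=.05); arm.dwell(.2); info()
    s=monitor.state(); f=cams.grab_frame("wrist"); save(f,"d.png")
E
```

```text
t 3.14 pos [0.4902 0.2396 0.2999] F [-0.1 -0.   0.4] w 0.0699 g 0.0
t 4.62 pos [0.4844 0.3108 0.1006] F [ 0.5 -0.2 -0.3] w 0.0702 g 0.0
t 5.70 pos [0.4838 0.3106 0.0649] F [-2.3 -1.7  8.5] w 0.0702 g 4.0 hit True
t 6.30 pos [0.4842 0.3109 0.0698] F [-0.5 -0.3  3.6] w 0.0573 g 64.3
t 7.16 pos [0.4837 0.3105 0.0944] F [ 0.1 -0.4 -0.2] w 0.0574 g 63.9
```

View pics/d.png

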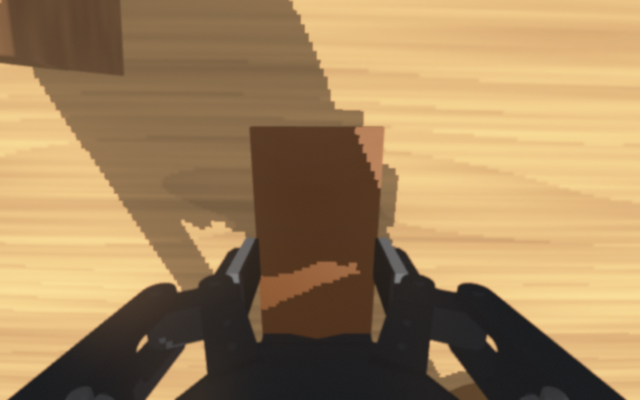

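The sample is held between the pads, with its far edge at row 127 and columns 250–383. I'll check whether it is level, then carry it over the glass.

Run:
```python
from h import *
s=monitor.state(); f=cams.grab_frame("wrist"); W=cloud(f,s)
Q=W[135:230,265:370].reshape(-1,3); Q=Q[~np.isnan(Q[:,0])]
c=np.polyfit if 0 else np.linalg.lstsq(np.c_[Q[:,:2]-[.484,.3107],np.ones(len(Q))],Q[:,2],rcond=None)[0]; print("slope x,y, z at tcp",c)
P,r=brown(f,s,.0325,(240,110,395,240)); print(r, P[:,0].max())
x,y,_=s["tool_pos"]
tgt=S(-77.5e-3+.062,.108-.065-.014,.0)   # plate centre: 32 mm from front rail, 14 mm from end rail
print(tgt)
arm.line_to([x,y,.19],v=.25); arm.goto([tgt[0],tgt[1],.19],down(.038)); info()
```

```text
slope x,y, z at tcp [-8.80929512e-05 -3.83812556e-05  3.01777945e-02]
((521.733154296875, 310.59814453125), (53.07681655883789, 58.69437789916992), 0.7872394919395447) 0.5486598775894923
[np.float64(0.5389902062618506), np.float64(-0.07090945484893331), 0.0]
t 9.22 pos [ 0.539  -0.07    0.1896] F [-0.1  0.3 -1.1] w 0.0574 g 64.1
```

Run:
```python
from h import *
x,y,_=S(-77.5e-3+.062,.108-.065-.014,0)
arm.line_to([x,y,.132],v=.12); arm.dwell(.15); info()
hit=arm.line_to([x,y,.117],v=.02,guard=2.5); s=info("hit",hit)
if hit and s["tool_pos"][2]<.124:
    arm.move_gripper(.074); info(); arm.line_to([x,y,.20],v=.2)
    b=S(-.045,.0,0)
    arm.goto([x-.06,y,.26],down(.038)); info()
    s=monitor.state(); f=cams.grab_frame("wrist"); save(f,"e.png"); import pickle; pickle.dump((s,f),open("e.pkl","wb"))
```

```text
t 10.01 pos [ 0.5399 -0.071   0.1333] F [ 0.9 -0.4 -0.9] w 0.0576 g 64.1
t 10.59 pos [ 0.539  -0.0709  0.1203] F [0.1 0.3 3.6] w 0.0576 g 64.7 hit True
t 10.90 pos [ 0.538  -0.0707  0.1193] F [ 0.9 -0.   0.5] w 0.0738 g 0.0
t 11.88 pos [ 0.4785 -0.0709  0.2592] F [-0.1  0.2 -0.2] w 0.0741 g 0.0
```

View pics/e.png

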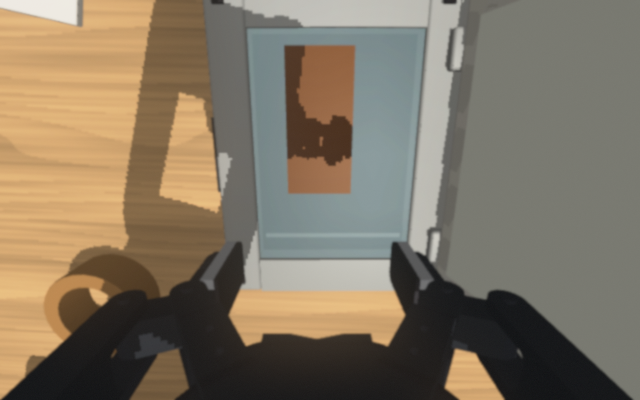

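The sample is flat on the glass, spanning columns 285–355 and rows 45–193. The glass spans columns 248–426 and rows 28–258. Next I'll push the sample home with the fingertips against its edges.

```bash
cat >> h.py <<'E'
def inv(P,yaw=.038,c=(.5106,-.0875)):
    d=np.atleast_2d(P)[:,:2]-np.array(c); return np.c_[d@[np.sin(yaw),-np.cos(yaw)],d@[np.cos(yaw),np.sin(yaw)]]
E
python3 - <<'E'
from h import *; import pickle
s,f=pickle.load(open("e.pkl","rb"))
print("corner",inv(ray(f,s,[(248,28),(426,28),(260,258)],.055)).round(4).tolist())
print("plate",inv(ray(f,s,[(285,45),(355,45),(352,193),(288,194)],.0565)).round(4).tolist())
arm.move_gripper(.060)
a=.038+np.pi/2
arm.goto(S(.040,.029,.15),down(a)); arm.line_to(S(.040,.029,.127),v=.1); arm.dwell(.1); info()
hit=arm.line_to(S(.040,.029,.116),v=.02,guard=2.5); st=info("hit",hit); z=st["tool_pos"][2]
if hit and z<.1235:
    arm.line_to(S(.040,.029,z+.0025),v=.03); info()
    arm.line_to(S(.030,.029,z+.0025),v=.05)
    h2=arm.line_to(S(-.016,.029,z+.0025),v=.03,guard=4); st=info("pushed",h2); print(inv(st["tool_pos"]))
E
```

```text
corner [[-0.0746, 0.1066], [0.0741, 0.1067], [-0.0758, -0.1061]]
plate [[-0.0439, 0.0932], [0.0149, 0.0932], [0.0166, -0.036], [-0.0448, -0.037]]
t 14.17 pos [ 0.5413 -0.1264  0.1275] F [0.1 0.5 0.1] w 0.0596 g 0.0
t 14.64 pos [ 0.5413 -0.1264  0.1181] F [-0.2 -0.2  6.6] w 0.0601 g 2.9 hit True
t 14.90 pos [ 0.5411 -0.1264  0.1205] F [-0.3  0.8 -1. ] w 0.0599 g 0.0
t 16.38 pos [ 0.5393 -0.0799  0.1204] F [-0.3 -3.4  1.4] w 0.0599 g 1.6 pushed True
[[-0.0065453  0.0289406]]
```

Run:
```python
from h import *; import pickle
z=.1205
arm.line_to(S(.006,.029,z),v=.08); arm.line_to(S(.006,.029,.16),v=.2)
arm.move_gripper(.008)
x=-.0475
arm.goto(S(x,-.064,.16),down(.038)); arm.line_to(S(x,-.064,.131),v=.1); arm.dwell(.1); info()
hit=arm.line_to(S(x,-.064,.116),v=.02,guard=2.5); st=info("hit",hit); z=st["tool_pos"][2]
if hit and z<.1275:
    arm.line_to(S(x,-.064,z+.0025),v=.03)
    arm.line_to(S(x,-.052,z+.0025),v=.05)
    h2=arm.line_to(S(x,-.022,z+.0025),v=.03,guard=4); st=info("pushed",h2); print(inv(st["tool_pos"]))
    arm.line_to(S(x,-.05,z+.0025),v=.1); arm.line_to(S(x,-.05,.17),v=.2)
    arm.goto(S(-.05,-.05,.22),down(.038))
    s=monitor.state(); f=cams.grab_frame("wrist"); pickle.dump((s,f),open("f.pkl","wb"))
    img=cv2.resize(f["image"][:300,160:560],None,fx=2,fy=2,interpolation=cv2.INTER_CUBIC); save(f,"f.png",img); info()
```

```text
t 19.56 pos [ 0.4452 -0.0426  0.1316] F [-0.2  0.9 -0.7] w 0.0081 g 0.0
t 20.04 pos [ 0.4451 -0.0425  0.1234] F [-0.7  0.3  4.6] w 0.0081 g 3.0 hit True
t 21.36 pos [ 0.4756 -0.0412  0.1252] F [-0.4  0.1 -0.1] w 0.0081 g 0.0 pushed True
[[-0.04758719 -0.03324277]]
t 22.41 pos [ 0.4588 -0.0394  0.2195] F [ 0.5 -0.3 -0.7] w 0.0078 g 0.0
```

View pics/f.png

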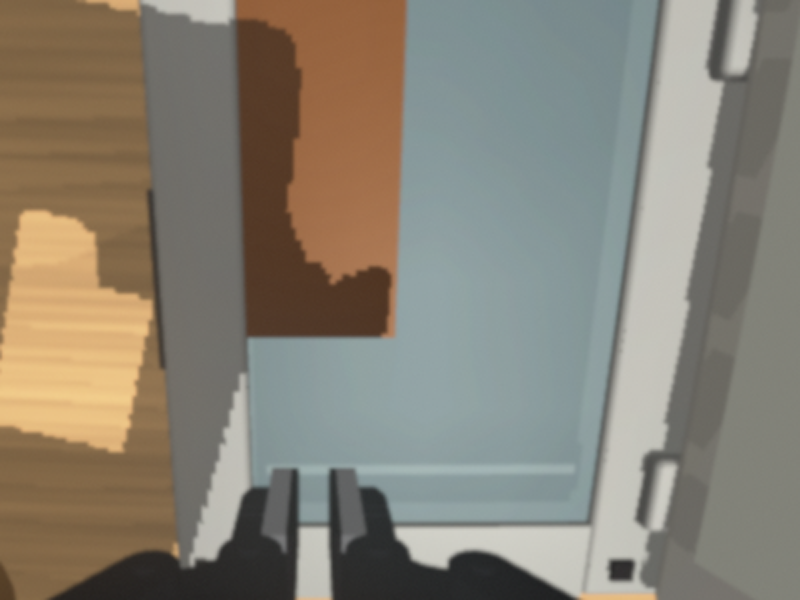

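The sample is flush along the front rail, with its end at row 336 of this crop. Now I'll check the far corner.

Run:
```python
from h import *; import pickle
arm.goto(S(-.04,.02,.22),down(.038)); arm.dwell(.1)
s=monitor.state(); f=cams.grab_frame("wrist"); pickle.dump((s,f),open("g.pkl","wb"))
uv=proj(f,[S(-.0775,.108,.0565)],s)[0]; print(uv)
u,v=np.clip(uv.astype(int),[60,50],[500,300]); l=max(0,u-60); t=max(0,v-50)
save(f,"g.png",cv2.resize(f["image"][t:t+150,l:l+200],None,fx=4,fy=4,interpolation=cv2.INTER_NEAREST)); print(l,t); info()
```

```text
[265.6120726   84.63435001]
205 34
t 22.94 pos [ 0.5278 -0.0466  0.2185] F [-0.3  0.   0.4] w 0.0080 g 0.0
```

View pics/g.png

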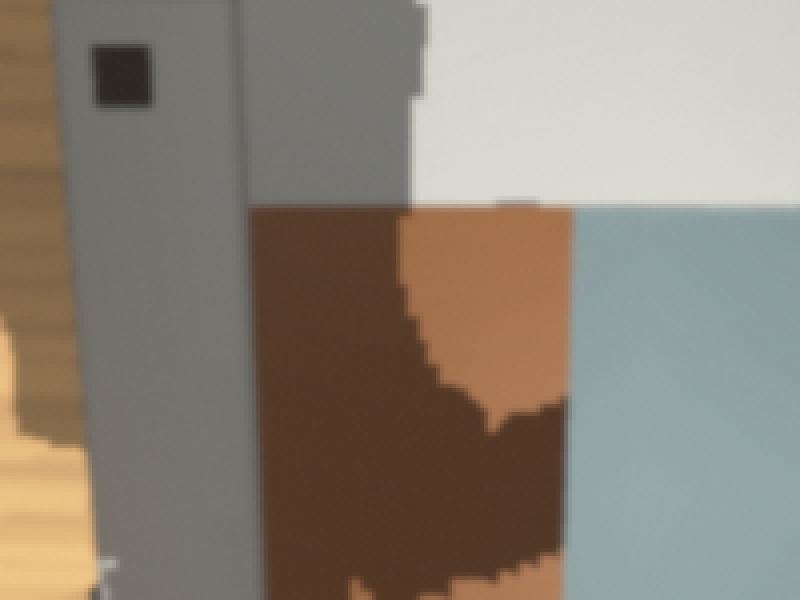

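The sample is flush against both rails: its edges meet the rails at crop (250,207), with no glass showing between. Now the lid, using closed fingers tilted 30° behind the outer face and following the arc down.

```bash
cat >> h.py <<'E'
PHI=np.radians(30)
def tilted(phi=PHI,yaw=.038):
    q=(R.from_rotvec(phi*np.array([np.cos(yaw),np.sin(yaw),0]))*R.from_euler('z',yaw+np.pi/2)*R.from_euler('x',np.pi)).as_quat(); return [q[3],q[0],q[1],q[2]]
def lidtcp(th,r=.185,clr=0.,y=0.,phi=PHI,tip=.073):
    u=np.array([-np.cos(th),np.sin(th)]); n=np.array([np.sin(th),np.cos(th)])
    p=np.array([.1,.0585])+r*u+(.02+.011*abs(np.sin(th-phi))+clr)*n+tip*np.array([np.sin(phi),np.cos(phi)])
    return S(p[0],y,p[1])
E
python3 - <<'E'
from h import *
q=tilted()
for th,c in ((1.85,.04),(1.85,0),(1.2,0),(.6,0),(0,0)): 
    j=arm.solve_ik(lidtcp(th,clr=c),q); print(th,np.round(lidtcp(th,clr=c),3),None if j is None else np.round(j,2))
for p,o in ((S(-.04,.0,.43),q),(S(.25,0,.43),q)): j=arm.solve_ik(p,o); print(None if j is None else np.round(j,2))
print(np.round(monitor.state()["q"],2))
E
```

```text
1.85 [ 0.52  -0.343  0.28 ] [-0.82  0.48  1.18  0.35  1.87 -0.82]
1.85 [ 0.519 -0.304  0.291] [-0.78  0.4   1.26  0.36  1.86 -0.79]
1.2 [ 0.514 -0.182  0.304] [-0.65  0.19  1.49  0.41  1.79 -0.66]
0.6 [ 0.51  -0.083  0.243] [-0.51  0.1   1.7   0.44  1.62 -0.59]
0 [ 0.509 -0.039  0.147] [-0.44  0.17  1.82  0.47  1.43 -0.61]
[-0.45 -0.03  1.49  0.48  1.9  -0.38]
[-0.82  0.44  0.97  0.39  2.11 -0.71]
[-0.18  0.    1.78 -0.    1.36  1.35]
```

Run:
```python
from h import *
q=tilted()
arm.move_gripper(0)
arm.goto(S(-.04,.0,.43),q); arm.goto(S(.25,0,.43),q); info()
a=lidtcp(1.85,clr=.04); arm.line_to(a,v=.2); arm.dwell(.15); info()
hit=arm.line_to(lidtcp(1.60),v=.05,guard=1.5); s=info("hit",hit)
d=[np.linalg.norm(np.array(lidtcp(t))-s["tool_pos"]) for t in np.arange(1.5,1.9,.01)]; print("theta",1.5+.01*np.argmin(d),min(d))
f=cams.grab_frame("side"); save(f,"h.png")
```

```text
t 25.83 pos [ 0.5206 -0.3362  0.4303] F [ 1.2 -0.1 -0. ] w 0.0001 g 0.0
t 26.88 pos [ 0.5209 -0.3431  0.2822] F [ 0.2  0.1 -0.7] w -0.0003 g 0.0
t 27.84 pos [ 0.5188 -0.301   0.2927] F [-0.1 -0.4 -1. ] w 0.0001 g 0.0 hit True
theta 1.83 0.00016327632369549105
```

View pics/h.png

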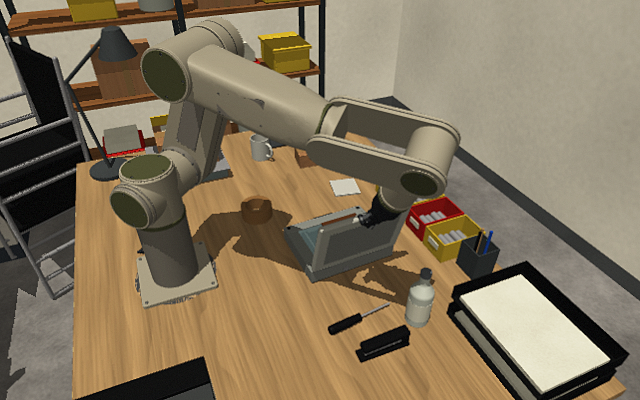

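The fingers are at the lid's outer face near the free edge, around (375,215), clear of the cleaner. Next I'll follow the arc down.

Run:
```python
from h import *
th=1.80
def step(th,v,g=12):
    h=arm.line_to(lidtcp(th),v=v,guard=g); s=monitor.state(); print("%.2f %.2f"%(s["time"],th),np.round(s["wrist_force"],1),h); return h
for t in np.arange(1.75,.64,-.1):
    if step(t,.08): break
else:
    for t in np.arange(.6,.09,-.1):
        if step(t,.045): break
s=info(); print(np.round(s["tool_pos"]-np.array(lidtcp(.1)),4))
f=cams.grab_frame("side"); V=cloud(f); np.save("side3.npy",V)
save(f,"i.png",cv2.resize(f["image"][120:320,220:470],None,fx=2.5,fy=2.5))
```

```text
28.25 1.75 [0.6 0.1 0.6] False
28.64 1.65 [ 0.4 -0.  -0.6] False
29.03 1.55 [0.4 0.2 0.1] False
29.43 1.45 [ 0.4 -0.6  0.2] False
29.82 1.35 [-0.3  0.3 -0.1] False
30.21 1.25 [0.  0.4 0.5] False
30.60 1.15 [-0.3  0.2 -0.5] False
30.99 1.05 [-0.   0.4 -0.6] False
31.38 0.95 [-0.2  0.2  0.9] False
31.77 0.85 [ 0.2 -0.8  0.8] False
32.17 0.75 [-0.1 -0.2  0.1] False
32.58 0.65 [ 0.1 -0.7 -0.2] False
32.94 0.60 [ 0.4 -0.4 -0.5] False
33.52 0.50 [-0.3 -0.3  0.2] False
34.06 0.40 [0.5 0.6 0.4] False
34.60 0.30 [ 0.3  0.3 -0.3] False
35.14 0.20 [ 0.3  0.1 -0.7] False
35.68 0.10 [ 0.9  0.3 -0.2] False
t 35.68 pos [ 0.5087 -0.0423  0.1643] F [ 0.9  0.3 -0.2] w -0.0001 g 0.0
[-0.0002  0.0002 -0.0003]
```

View pics/i.png

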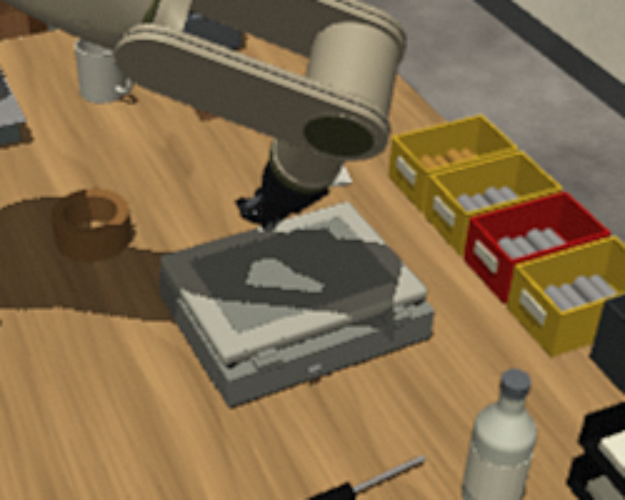

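The lid has followed the fingers and is nearly down. Now I'll close it gently onto the stop, back off and verify.

Run:
```python
from h import *
h=arm.line_to(lidtcp(-.03),v=.02,guard=5); s=info("stop",h)
d=[np.linalg.norm(np.array(lidtcp(t))-s["tool_pos"]) for t in np.arange(-.05,.1,.005)]; print("theta",-.05+.005*np.argmin(d))
p=s["tool_pos"]; arm.line_to([p[0],p[1],p[2]+.03],v=.05); arm.line_to([p[0],p[1]+.0,.36],v=.25)
arm.goto([.50,.12,.40],down(np.pi/2)); info(); arm.dwell(.3)
for n in ("scene","side"):
    f=cams.grab_frame(n); V=cloud(f).reshape(-1,3); k=inv(np.nan_to_num(V)); m=(abs(k[:,1])<.12)&(k[:,0]>-.09)&(k[:,0]<.09)&(V[:,2]>.04)&(V[:,2]<.16)
    c=np.linalg.lstsq(np.c_[k[m],np.ones(m.sum())],V[m,2],rcond=None)[0]; print(n,"dz/dx,dz/dy,z0",c.round(4),m.sum())
f=cams.grab_frame("scene"); save(f,"j.png")
```

```text
t 36.65 pos [ 0.5087 -0.0389  0.1451] F [-1.7 -1.8  4.6] w -0.0002 g 2.7 stop True
theta -0.010000000000000002
t 39.06 pos [0.4994 0.1203 0.3981] F [-0.3 -0.5 -0.6] w -0.0003 g 0.0
scene dz/dx,dz/dy,z0 [-0.0024  0.0003  0.0804] 3510
side dz/dx,dz/dy,z0 [-0.0019 -0.0015  0.0779] 2727
```

View pics/j.png

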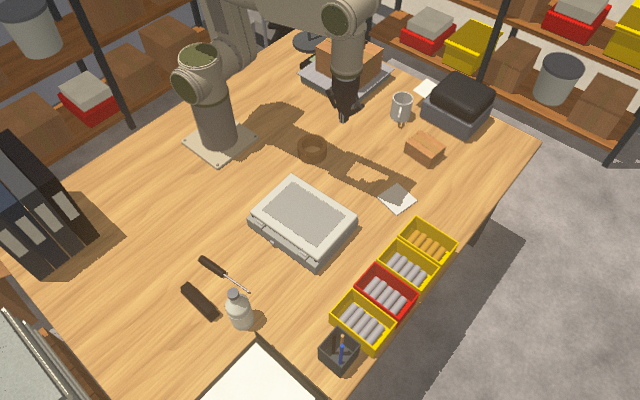

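The scene view shows the lid closed and level at about (302,220), with the bystanders where they were and the arm clear of everything. I'm handing in.

```bash
python3 -c "
from h import *
print(order.hand_in())"
```

```text
the job is handed in; nothing more can be done
None
```

The sample lies on the glass, flush against both rails in the reference corner; the lid is fully and gently closed, the other things look unmoved, and the job was handed in at about 39 s (no verdict shown).

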